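Basket under the pass shelf, then ring

ROBOT

A 6-joint arm with a two-finger parallel gripper is mounted at the origin on the work surface. World frame = base frame: x ahead of the robot, y to its left, z up, the work surface at z = 0. Lengths are in mm, angles in degrees, forces in N, time in s.
With the tool pointing down it reaches from about 350 to 850 mm from the base axis. Payload 8.1 kg.
Tool frame: the origin (TCP) lies on the centre line of the jaws, within the pads' length; the fingertips stand 14 mm ahead of it and the grasp point (between the pads) lies 5 mm behind it; z points along the fingers, y is the line along which they close (so a half turn about z gives the same grasp; the last joint's range is limited). The gripper opens to 85 mm and grips with 20 to 120 N. Pads are 22 mm wide; open, the fingers measure 114 mm over their backs; the gripper's body (76 mm by 85 mm) begins 54 mm behind the grasp point. The pads swing forward as they close: fully open they stand 13 mm farther back than shut.
Start: joints at [60.023, 7.471, 85.268, -0, 87.261, -4.893], TCP at [254.349, 543.426, 245.292] pointing down, gripper open.
Joint ranges: [-169.43, 169.43], [-51.17, 129.36], [1.28, 143.12], [-76.62, 256.62], [0, 156.53], [-152.29, 152.29]. Speed limits (degrees/s): [136.94, 136.94, 159.86, 180, 180, 180].

INTERFACE

Orientations are given as [roll, pitch, yaw] about the fixed x, y, z axes, in that order (R = Rz(yaw) Ry(pitch) Rx(roll)).
In Python, from bench import sense, snapshot, camera_info, hand_in gives the robot as it stands. The module is installed in compiled form; this text tells all that it offers.
- The arm moves only by the tool apply_moves, never from a script. Its argument "deltas" is a list of rows, each a list of 7 numbers: the shift along the tool's x, y, z scaled (see below), then the turn, a rotation vector about the tool's x, y, z scaled (see below), then the opening, from 0 (shut) to 1 (fully open). In form: [[dx, dy, dz, ax, ay, az, claw], ...]. A call has 1 to 8 rows; each row shifts and turns the commanded pose from where the row before left it, along the tool's axes as they then stand; what a row does not reach is not made up. The controller multiplies each number of a shift by 0.03 m and each number of a turn by 0.08 rad. A row lasts 1/8 s, in which the tool goes at most 62.5 mm and 10.7 degrees, less where a joint would pass 70% of its speed; a pose out of reach is approached as far as the arm can. A call with a number of a shift or a turn outside -1 to 1 is refused whole. A call with a gripper value outside its range is refused whole. The fingers move at their own pace and stop on an object; "grip_force" is the grip in N (left out, the last holds). Time passes only in rows, so rows that do not move let the fingers close. It gives the time, the measured TCP pose, the force, the opening and the grip force at its end, in the units of the state.
- sense(): the state, without advancing time (a new reading comes with each control period).
- snapshot(name): name is "side" or "top"; returns the picture (480x640x3 uint8, red, green, blue); there is no depth.
- camera_info(name): a dict with "vertical_fov" (degrees; the focal length in pixels is half the picture's height over the tangent of half this angle, whatever the lens; pixels are square), "cx", "cy" (the principal point, pixels), "k1" (the pictures are not rectified: a ray, as slopes to the right and down, at radius r is drawn at 1 + k1 r^2 times it, then the intrinsics apply), "origin" and "rotation" of the camera in the world. Camera axes: x right, y up, looking along -z (the intrinsics and any distortion apply to the point x, -y, -z); pixel columns grow to the right and rows downward; lengths in mm; the calibration is good to about 2 mm. A picture is of the moment at which its call begins. camera_info takes no time and is no camera call.
- hand_in(): hands the job in; it is judged then, once.
The state is a dict: "time": time; "joint_pos": joint angles; "qd": joint speeds; "joint_efforts": joint torques, N m; "tool_pos": TCP position; "tcp_rot": TCP orientation; "ft_force": force on the tool from outside, world axes, zero at the start; "wrist_torque": the same for the moment, N m; "finger_gap": finger opening in mm; "grip_force": force on a finger pad.
Only numpy, scipy, OpenCV 4.12 (cv2) and the standard library are available. Lean on these libraries where they do the work, as an engineer would, in place of code of your own. Each camera call takes 0.05 s, during which the arm holds its last target. There are 200 camera calls.

TASK

Pick up the wire basket of breaded sticks and stand it in the open front part of the steel guide lane, then slide it along the lane under the wire shelf until it is fully home against the end stop. Then press the counter bell's plunger right down and leave everything alone, without tipping the basket, leaning on the shelf or disturbing the bowls, the glass or the ramekin.

Things in the scene. Friction and masses are not known exactly. Their poses are not given: they have to be found in the camera images.
- basket: loose open wire basket, 120 mm long (its x) x 84 mm wide (its y), rim 60 mm high, about 0.3 kg, holding breaded sticks up to 76 mm high. Origin: centre of its underside, z up. Its end walls are upright and clear outside; same both ways round; long axis within 30 degrees of world x at the start
- basket_grip (a point): centre of the wooden grip bar of the basket's rigid arched handle, 100 mm straight above the basket's origin. The bar is 70 mm long (along the basket's x), 14 mm wide and 14 mm high, with 33 mm free below it down to the rim's height
- lane: fixed steel guide lane, floor plate 3 mm thick, dark side rails 22 mm high, straight and 90 mm apart inside from x = -115 to +68 mm. Origin: on the counter, where the centre of the basket's underside belongs when home; x runs inward, away from the robot, z up. End stop's face at x = +60 mm, 30 mm high. Home, the basket's near wall is at x = -60 mm, 35 mm behind the shelf's front edge (x = -95 mm)
- lane_mouth (a point): on the lane's floor plate (3 mm above the counter), in its open front part at lane x = -180 mm: a good spot to set the basket's origin. Here the rails flare out by 7 degrees each, from 90 mm apart at lane x = -115 mm to 122 mm at the mouth, x = -244 mm
- shelf: fixed open wire shelf over the far part of the lane, 500 mm wide (its y), 200 mm deep (its x, inward). Origin: on the counter below the middle of its front edge. Front bar and wires at z = 170 to 180 mm; 12 mm posts at y = -240 and +240, x = 0 and 200 mm. Ramekin stack on it, top at 242 mm, at x = 140, y = 0. Bays at x = 95, y = -100 and +100 mm: the lane's origin in one, the bowls in the other
- bell: fixed counter bell, black base 84 mm across, brass dome 43 mm high. Origin: centre of its underside
- bell_top (a point): centre of the top face of the bell's steel plunger, a disc 22 mm across above the dome, 62 mm above the counter when up
- bell_plunger (a joint): travel of the bell's plunger, m: 0 up, 0.006 right down; a spring returns it; about 4.5 N presses it fully
- bowls: loose stack of bowls, 110 mm across, 73 mm high, in the shelf bay beside the lane. Origin: centre of underside. Leave alone
- tumbler: loose amber glass, 76 mm across, 130 mm high. Origin: centre of underside. Leave alone
- ramekin: loose black ramekin, 80 mm across, 45 mm high. Origin: centre of underside. Leave alone

How it is judged (in metres and radians):
On the way, in this order (a step that is already met when the one before it is completed fails the run):
1. the basket stands flat on the lane's floor between the rails, in the open front part (its origin at lane x = -245 to -115 mm, within 18 mm of the centre line) (height (world z) of basket below 0.007 m and angle between basket's own z axis and vertical below 0.05 rad and y of basket in the frame of lane between -0.018 and 0.018 m and x of basket in the frame of lane between -0.245 and -0.115 m and angle between the x axis of basket and the x axis of lane, either way round below 0.3 rad), for 0.2 s.
2. the basket has been slid fully home: within 5 mm of the end stop, flat on the lane's floor (height (world z) of basket below 0.007 m and angle between basket's own z axis and vertical below 0.05 rad and y of basket in the frame of lane between -0.006 and 0.006 m and x of basket in the frame of lane between -0.005 and 0.006 m), for 0.2 s.
3. the bell's plunger is pressed right down (more than 4.5 mm of its 6 mm) (value of joint bell_plunger above 0.0045 m), for 0.05 s.
At the end, for the whole second after the job is handed in: the basket stands still and flat in the lane, upright, within 5 mm of the end stop (lane x of its origin above -5 mm), the bell's plunger is up again, and the robot touches nothing (all of step 2 and linear speed of basket below 0.01 m/s and contact force between the fingers and basket below 0.1 N and value of joint bell_plunger below 0.0015 m).
It fails at once if the basket is tipped by more than 20 degrees (angle between basket's own z axis and vertical above 0.35 rad).
It fails at once if the robot presses on the shelf with more than 15 N (contact force between any of the arm, the fingers and shelf above 15 N).
It fails at once if the bell is pressed before the basket is home (value of joint bell_plunger above 0.003 m and x of basket in the frame of lane below -0.008 m).
It fails at once if the bowls, the glass or the ramekin are moved by more than 20 mm (distance of any of bowls, tumbler, ramekin from where it was at the start of the episode above 0.02 m).
It also fails if it takes over 72 s, if anything falls off the work surface, if the arm or the gripper's body presses on something with over 40 N, if the wrist force passes 120 N, or if a joint passes its speed limit or range.

## Working session

There is one attempt and no reset: what is moved stays moved. The work goes in short steps, Python scripts to look and compute and a tool call to move; the robot and the scene stay as the last step left them, time stands still between calls to the robot, and variables do not carry over. Pictures are saved under pics/ and viewed, at most 10 in all, crops included, and the job is handed in when it is done.

Besides the shell and the picture viewer there is one more tool, called after "Request:" in YAML: its name, and indented under it one key for each argument. apply_moves: Moves the arm, as the interface text tells. Its arguments: {"type":"object","properties":{"deltas":{"type":"array"},"grip_force":{"type":"number"}},"required":["deltas"]}

```bash
mkdir -p pics
python3 - <<'E'
from bench import *
import cv2
for n in("side","top"):
    cv2.imwrite(f"pics/{n}0.png",snapshot(n)[:,:,::-1]); print(n,camera_info(n))
s=sense();print(s)
E
```

```text
side {'vertical_fov': 49.7953498483963, 'cx': 320.2719407896315, 'cy': 235.2558672415083, 'k1': 0.046558729305143286, 'origin': array([ 465.29588132, -813.2199835 ,  690.80110644]), 'rotation': array([54.78531333,  0.37838293, -9.79592796])}
top {'vertical_fov': 55.48040574008167, 'cx': 317.310705924216, 'cy': 236.0091714438521, 'k1': -0.036869906755665295, 'origin': array([ 384.63847393,   21.37129568, 1176.11742659]), 'rotation': array([ 10.98171602,  -1.27369921, -89.26098881])}
{'time': 0.1, 'joint_pos': array([ 6.00213251e+01,  7.51291278e+00,  8.53226680e+01, -9.23354275e-04,
        8.72604760e+01, -4.89517430e+00]), 'qd': array([ 0.00408896, -0.07583516, -0.04274548,  0.01326703,  0.08029073,
        0.13163339]), 'joint_efforts': array([ 3.64620209e-04, -5.70957363e+01, -5.01938653e+01, -2.07418461e-04,
        8.29275290e-03,  4.30813589e-05]), 'tool_pos': array([254.13562272, 543.00916649, 244.33063751]), 'tcp_rot': array([-1.79904215e+02, -7.27794595e-03,  1.54916538e+02]), 'ft_force': array([ 1.16754013, -0.16690528, -1.23774515]), 'wrist_torque': array([-0.03204669, -0.01056694, -0.04588817]), 'grip_force': 0.0, 'finger_gap': 85.48293333122398}
```

View pics/side0.png

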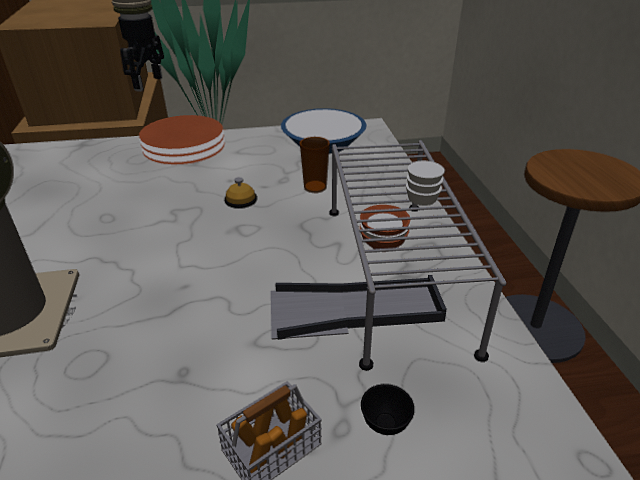

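View pics/top0.png

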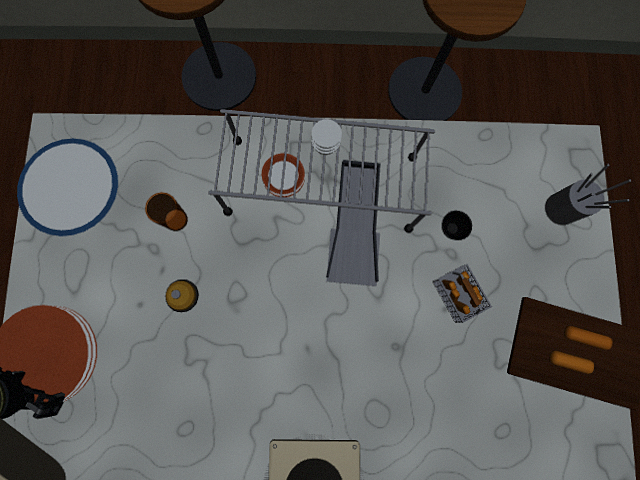

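The side view shows the basket at about (270,435), lane (272-445, 280-335) and bell (240,190). In the top view, the basket is at (462,293), the lane runs from (353,283) to (360,163), and the bell is at (182,295). Next I'll zoom in on those parts.

```bash
cat > h.py <<'E'
import numpy as np, cv2
from scipy.spatial.transform import Rotation as R
from bench import camera_info
def cam(n):
    c=camera_info(n); f=240/np.tan(np.radians(c['vertical_fov']/2))
    return c,f,R.from_euler('xyz',c['rotation'],degrees=True).as_matrix()
def ray(n,u,v):
    c,f,M=cam(n); d=np.array([(u-c['cx'])/f,(v-c['cy'])/f]); p=d.copy()
    for _ in range(20): p=d/(1+c['k1']*(p@p))
    return np.array(c['origin']),M@np.array([p[0],-p[1],-1])
def plane(n,u,v,z):
    o,d=ray(n,u,v); return o+d*(z-o[2])/d[2]
def tri(a,b):
    (o,d),(p,e)=ray('side',*a),ray('top',*b)
    st=np.linalg.lstsq(np.c_[d,-e],p-o,rcond=None)[0]
    A,B=o+d*st[0],p+e*st[1]; return (A+B)/2,np.linalg.norm(A-B)
def proj(n,P):
    c,f,M=cam(n); q=M.T@(np.array(P)-c['origin']); p=np.array([q[0],-q[1]])/-q[2]
    return p*(1+c['k1']*(p@p))*f+[c['cx'],c['cy']]
E
python3 - <<'E'
import cv2,numpy as np
s=cv2.imread('pics/side0.png');t=cv2.imread('pics/top0.png')
def c(i,x,y,w,h,k): return cv2.resize(i[y:y+h,x:x+w],None,fx=k,fy=k,interpolation=cv2.INTER_CUBIC)
# basket side (200,375)x5 ; basket top(425,255)x5 ;
a=np.hstack([c(s,205,372,130,100,3),c(t,420,255,130,100,3)])
b=np.hstack([c(t,310,150,130,100,3)[:,:],c(t,310,200,130,100,3)])
cv2.imwrite('pics/z1.png',cv2.convertScaleAbs(np.vstack([a,b[:300]]),alpha=1.5))
a=np.hstack([c(s,205,165,80,60,5)[:, :390],c(t,150,265,80,60,5)[:,:390]])
b=c(s,260,270,195,75,4)
cv2.imwrite('pics/z2.png',np.vstack([a,b]))
E
```

```text
(no output)
```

View pics/z1.png

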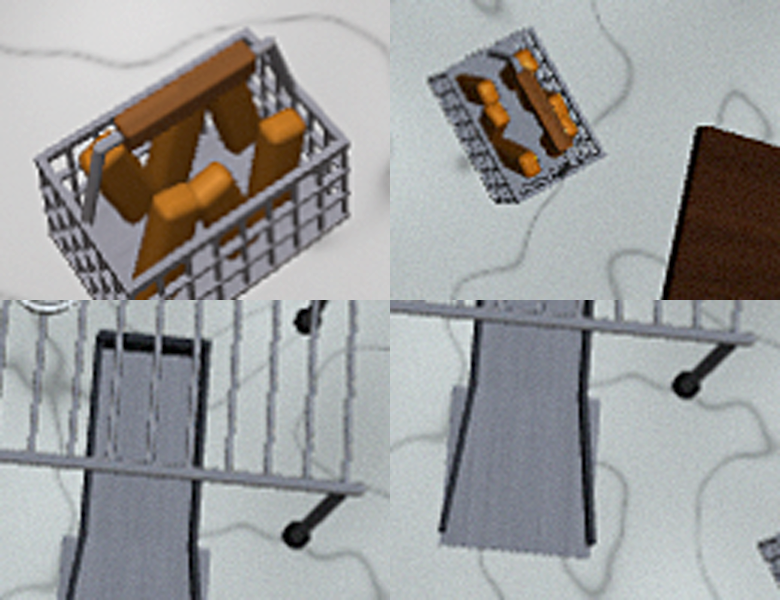

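View pics/z2.png

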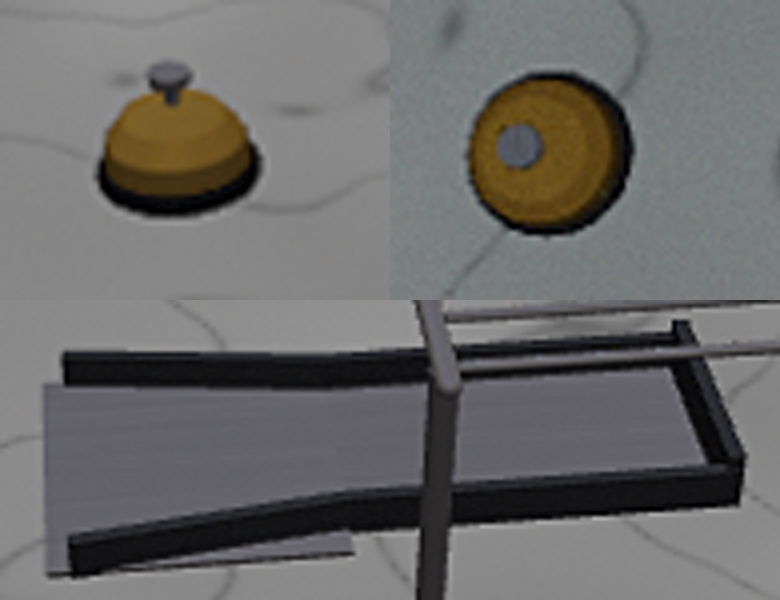

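Zoomed in: the wood bar is at side (267,401) and top (471,291). The bell disc is at side (238.5,179) and top (175.6,294). The lane's rails are clear in the top view, with the flare starting at about row 180-230. Next I'll refine these with masks and edges.

Run:
```python
from h import *
np.set_printoptions(precision=1,suppress=True)
s=cv2.imread('pics/side0.png');t=cv2.imread('pics/top0.png')
def bar(im,x,y,w,h):
    c=im[y:y+h,x:x+w].astype(int); b,g,r=c[...,0],c[...,1],c[...,2]
    hsv=cv2.cvtColor(im[y:y+h,x:x+w],cv2.COLOR_BGR2HSV)
    return c,hsv
for n,im,p in(('side',s,(267,401)),('top',t,(471,291)),('top',t,(466,296)),('side',s,(263,440))):
    print(n,p,im[p[1],p[0]],cv2.cvtColor(im[p[1]:p[1]+1,p[0]:p[0]+1],cv2.COLOR_BGR2HSV)[0,0])
print('bar',tri((267,401.2),(471,291)))
print('belltop',tri((238.5,179.2),(175.6,294.0)))
# bell disc masks: grey in top
g=t.astype(int); sat=g.max(2)-g.min(2)
m=np.zeros(sat.shape,np.uint8); m[286:303,168:185]=(sat[286:303,168:185]<30)&(g.max(2)[286:303,168:185]>60)
n,l,st,ce=cv2.connectedComponentsWithStats(m); print('disc',st[1:],ce[1:])
# lane rail edges in top
gy=cv2.cvtColor(t,cv2.COLOR_BGR2GRAY).astype(float)
for v in list(range(165,228,6))+list(range(232,284,6)):
    row=gy[v,322:390]; d=row<45
    idx=np.where(d)[0]+322; mid=354
    L=idx[idx<mid];Rr=idx[idx>mid]
    if len(L) and len(Rr):
        def sub(a,b): # threshold crossing 60 between px a(dark), b
            return a+(b-a)*(60-gy[v,a])/(gy[v,b]-gy[v,a]+1e-9)
        li=sub(L[-1],L[-1]+1); ri=sub(Rr[0],Rr[0]-1)
        A=plane('top',li,v,22);B=plane('top',ri,v,3); print(v,li,ri,A[:2],B[:2],A[1]-B[1])
```

```text
side (267, 401) [32 57 89] [ 13 163  89]
top (471, 291) [19 39 68] [ 12 184  68]
top (466, 296) [93 85 80] [108  36  93]
side (263, 440) [ 24  77 125] [ 16 206 125]
bar (array([ 466.3, -364.6,  106.2]), np.float64(0.3370354937956813))
belltop (array([452.9, 340.7,  61.9]), np.float64(1.2360931462265643))
disc [[168 286   1   2   2]
 [171 290   9   9  65]] [[168.  286.5]
 [175.2 293.7]]
165 408.999999944 365.000000002 [ 806.7 -244.3] [ 811.  -128.5] -115.76166619987802
171 343.4399999999424 376.1818181818306 [786.  -68.5] [ 794.6 -158.8] 90.22600465868535
177 342.7142857142653 375.35820895523347 [769.3 -66.6] [ 777.5 -156.3] 89.67463197526101
183 342.42307692302217 375.30645161291443 [752.7 -65.9] [ 760.6 -156. ] 90.0636434095054
189 341.8055555555332 374.5833333333727 [736.2 -64.3] [ 743.8 -153.8] 89.50359174503018
195 341.3076923076864 374.40789473684987 [719.8 -63. ] [ 727.1 -153.1] 90.10461093364808
201 340.8108108107889 374.0655737705071 [703.4 -61.8] [ 710.4 -152. ] 90.25377699101499
213 339.6999999999825 373.29577464789725 [671. -59.] [ 677.4 -149.6] 90.63170250948056
219 339.6
[... 176 characters left out ...]
5098039214804 371.8571428571662 [620.4 -53.3] [ 625.9 -145.2] 91.91909297015364
238 336.4999999999375 372.2592592592684 [604.6 -50.9] [ 609.8 -146.1] 95.20214955687756
244 334.965517241346 372.47826086957656 [588.8 -47.1] [ 593.8 -146.5] 99.48964164034471
250 333.66666666664815 372.85416666669056 [573.1 -43.8] [ 577.9 -147.4] 103.56287286317621
256 332.49999999999 373.2839506172928 [557.6 -40.9] [ 562.1 -148.3] 107.41919729895254
262 331.8749999998828 373.5357142857226 [542.1 -39.4] [ 546.4 -148.8] 109.40982542896894
268 329.92857142853825 373.9607843137459 [526.6 -34.6] [ 530.7 -149.8] 115.20825626918732
274 328.5428571428416 374.2857142857228 [511.2 -31.2] [ 515.1 -150.5] 119.2946271842914
```

Run:
```python
from h import *
np.set_printoptions(precision=1,suppress=True)
s=cv2.imread('pics/side0.png');t=cv2.imread('pics/top0.png')
gy=cv2.cvtColor(t,cv2.COLOR_BGR2GRAY).astype(float)
P=np.array([[786,-68.5,794.6,-158.8],[769.3,-66.6,777.5,-156.3],[752.7,-65.9,760.6,-156],[736.2,-64.3,743.8,-153.8],[719.8,-63,727.1,-153.1],[703.4,-61.8,710.4,-152],[671,-59,677.4,-149.6],[655,-58.9,661.1,-148.4],[639,-56.4,644.8,-146.6]])
a=np.polyfit(P[:,0],P[:,1],1);b=np.polyfit(P[:,2],P[:,3],1);k=(a[0]+b[0])/2;yaw=np.degrees(np.arctan(k))
print('yaw',np.degrees(np.arctan([a[0],b[0]])))
cy=lambda x:(np.polyval(a,x)+np.polyval(b,x))/2
u=np.array([np.cos(np.radians(yaw)),np.sin(np.radians(yaw))])
for c in(350,353,362,365):
    print(c,gy[155:176,c].astype(int), gy[278:292,c].astype(int))
# stop inner-face: dark->floor, bottom edge z=3, and mouth edge floor->counter z=3
def cross(c,r0,r1,th,up):
    for v in range(r0,r1):
        x,y=gy[v,c],gy[v+1,c]
        if (x<th<=y) if up else (x>=th>y): return v+(th-x)/(y-x)
for c in(350,353,362,365):
    v=cross(c,161,176,60,True); q=plane('top',c,v,3) if v else None
    if v: print('stop',v,q,'lane O x', q[:2]@u-60)
O=lambda L:None
# bar direction
for n,im,(x,y,w,h),z in(('side',s,(235,380,70,45),107),('top',t,(455,265,35,50),107)):
    hs=cv2.cvtColor(im[y:y+h,x:x+w],cv2.COLOR_BGR2HSV); H,S,V=cv2.split(hs)
    m=((H<15)&(S>120)&(V<105)&(V>58)).astype(np.uint8)
    cv2.imwrite(f'pics/m_{n}.png',cv2.resize(m*255,None,fx=8,fy=8,interpolation=0))
    nn,l,st,ce=cv2.connectedComponentsWithStats(m)
    i=1+np.argmax(st[1:,4]); pts=np.argwhere(l==i)[:,::-1]+[x,y]
    W=np.array([plane(n,*p,z)[:2] for p in pts]); c=W.mean(0); d=np.linalg.svd(W-c)[2][0]
    pr=(W-c)@d; print(n,st[i],pts.mean(0),c,np.degrees(np.arctan2(d[1],d[0])),pr.min(),pr.max(),'mid',c+d*(pr.min()+pr.max())/2)
# basket grid base in top: rim bounds
```

```text
yaw [-4.4 -4.3]
350 [90 88 83 84 88 93 83 87 94 90 96 93 88 81 80 78 67 64 70 63 73] [ 85  85  84  83  84  82 113 133 127 128 126 126 127 128]
353 [124 126 121 109 102  98  40  35  26   6   4  10  60  95  88  88  87  82
  88  83  87] [ 85  81  85  91  85  84 114 133 129 129 130 130 128 130]
362 [ 87  72  76  70  80  83  90 106 107 110 107 106 101  97  93  89  90  83
  86  87  82] [ 86  88  83  89  86  83  94 121 128 128 128 129 130 128]
365 [127 126 129 130 128 133 111  35  26  23   7   0   3  60  96  89  88  89
  88  90  86] [ 87  86  89  89  86  84  87 114 132 130 131 132 132 132]
stop 167.0 [804.5 -95.9   3. ] lane O x 749.5278940498243
stop 168.0 [ 802.4 -128.5    3. ] lane O x 749.8915510184985
side [  8   6  47  32 423] [265.8 401.3] [ 464.9 -365.1] -151.9666252467307 -35.36341257795714 33.1418343853813 mid [ 465.8 -364.5]
top [  7  13  20  27 139] [471.4 291.5] [ 465.2 -365.1] -150.73613313775988 -35.59856146143329 32.42654952170302 mid [ 466.6 -364.3]
```

Measured poses:
- **Basket:** grip at (466,-364.5), top at about 106, yaw 28.3°.
- **Lane:** yaw -4.4°, origin at about (743.5,-110).
- **Bell top:** (453,341,62).

First I'll travel over, going around the base.

Request:
apply_moves:
  deltas:
    - [-0.855,-0.62,0,0,0,0,1]
    - [-0.855,-0.62,0,0,0,0,1]
    - [-0.855,-0.62,0,0,0,0,1]
    - [-0.855,-0.62,0,0,0,0,1]
    - [-0.855,-0.62,0,0,0,0,1]
    - [-0.855,-0.62,0,0,0,0,1]
    - [-0.855,-0.62,0,0,0,0,1]
    - [-0.855,-0.62,0,0,0,0,1]

```text
time: 1.1
tool_pos: [377.3, 320.6, 244.9]
tcp_rot: [-180.0, -0.0, 154.9]
ft_force: [0.5, 0.4, -0.3]
finger_gap: 85.2
grip_force: 0.0
```

Request:
apply_moves:
  deltas:
    - [-0.855,-0.62,0,0,0,0,1]
    - [-0.855,-0.62,0,0,0,0,1]
    - [-0.855,-0.62,0,0,0,0,1]
    - [-0.855,-0.62,0,0,0,0,1]
    - [-0.855,-0.62,0,0,0,0,1]
    - [-0.855,-0.62,0,0,0,0,1]
    - [-0.855,-0.62,0,0,0,0,1]
    - [-0.855,-0.62,0,0,0,0,1]

```text
time: 2.1
tool_pos: [500.0, 98.9, 244.8]
tcp_rot: [-180.0, -0.0, 154.9]
ft_force: [0.3, 0.3, -0.6]
finger_gap: 85.3
grip_force: 0.0
```

Request:
apply_moves:
  deltas:
    - [-0.347,-0.906,0,0,0,0,1]
    - [-0.347,-0.906,0,0,0,0,1]
    - [-0.347,-0.906,0,0,0,0,1]
    - [-0.347,-0.906,0,0,0,0,1]
    - [-0.347,-0.906,0,0,0,0,1]
    - [-0.347,-0.906,0,0,0,0,1]
    - [-0.347,-0.906,0,0,0,0,1]
    - [-0.347,-0.906,0,0,0,0,1]

```text
time: 3.1
tool_pos: [482.7, -133.2, 244.8]
tcp_rot: [-180.0, -0.0, 154.9]
ft_force: [0.6, 0.5, -0.7]
finger_gap: 86.0
grip_force: 0.0
```

Request:
apply_moves:
  deltas:
    - [-0.347,-0.906,0,0,0,0,1]
    - [-0.347,-0.906,0,0,0,0,1]
    - [-0.347,-0.906,0,0,0,0,1]
    - [-0.347,-0.906,0,0,0,0,1]
    - [-0.347,-0.906,0,0,0,0,1]
    - [-0.347,-0.906,0,0,0,0,1]
    - [-0.347,-0.906,0,0,0,0,1]
    - [-0.347,-0.906,0,0,0,0,1]

```text
time: 4.1
tool_pos: [466.0, -365.3, 244.7]
tcp_rot: [180.0, -0.1, 154.9]
ft_force: [-0.3, 1.0, -0.1]
finger_gap: 85.4
grip_force: 0.0
```

Request:
apply_moves:
  deltas:
    - [0,0,0,0,0,1,1]
    - [0,0,0,0,0,1,1]
    - [0,0,0,0,0,1,1]
    - [0,0,0,0,0,1,1]
    - [0,0,0,0,0,1,1]
    - [0,0,0,0,0,1,1]
    - [0,0,0,0,0,1,1]
    - [0,0,0,0,0,1,1]

```text
time: 5.1
tool_pos: [466.1, -364.3, 244.6]
tcp_rot: [-180.0, -0.1, 118.1]
ft_force: [-0.2, 0.4, -0.9]
finger_gap: 85.2
grip_force: 0.0
```

Request:
apply_moves:
  deltas:
    - [0,0,0,0,0,1,1]
    - [0,0,0,0,0,1,1]
    - [0,0,0,0,0,1,1]
    - [0,0,0,0,0,1,1]
    - [0,0,0,0,0,1,1]
    - [0,0,0,0,0,1,1]
    - [0,0,0,0,0,1,1]
    - [0,0,0,0,0,1,1]

```text
time: 6.1
tool_pos: [466.1, -364.4, 244.7]
tcp_rot: [-179.9, -0.0, 81.4]
ft_force: [-0.6, 0.4, 0.2]
finger_gap: 85.3
grip_force: 0.0
```

Request:
apply_moves:
  deltas:
    - [0,0,0,0,0,1,1]
    - [0,0,0,0,0,1,1]
    - [0,0,0,0,0,1,1]
    - [0,0,0,0,0,1,1]
    - [0,0,0,0,0,1,1]
    - [0,0,0,0,0,1,1]
    - [0,0,0,0,0,1,1]
    - [0,0,0,0,0,1,1]

```text
time: 7.1
tool_pos: [466.1, -364.4, 244.7]
tcp_rot: [-179.9, 0.0, 44.8]
ft_force: [0.7, 0.0, 0.8]
finger_gap: 85.8
grip_force: 0.0
```

Request:
apply_moves:
  deltas:
    - [0,0,0,0,0,1,1]
    - [0,0,0,0,0,1,1]
    - [0,0,0,0,0,1,1]
    - [0,0,0,0,0,0.6,1]
    - [0,0,0,0,0,0,1]

```text
time: 7.72
tool_pos: [466.2, -364.4, 244.8]
tcp_rot: [-179.9, 0.0, 28.4]
ft_force: [0.5, 0.8, -0.4]
finger_gap: 85.7
grip_force: 0.0
```

Request:
apply_moves:
  deltas:
    - [0,0,0.7,0,0,0,1]
    - [0,0,0.7,0,0,0,1]
    - [0,0,0.7,0,0,0,1]
    - [0,0,0.7,0,0,0,1]
    - [0,0,0.7,0,0,0,1]
    - [0,0,0.7,0,0,0,1]
    - [0,0,0.7,0,0,0,1]
    - [0,0,0.03,0,0,0,1]

```text
time: 8.72
tool_pos: [465.1, -363.4, 95.1]
tcp_rot: [-179.8, 0.1, 28.5]
ft_force: [0.2, 0.7, -0.3]
finger_gap: 85.6
grip_force: 0.0
```

Request:
apply_moves:
  deltas:
    - [0,0,0,0,0,0,0.6]
    - [0,0,0,0,0,0,0.4]
    - [0,0,0,0,0,0,0.25]
    - [0,0,0,0,0,0,0]
    - [0,0,0,0,0,0,0]
    - [0,0,0,0,0,0,0]
    - [0,0,0,0,0,0,0]
    - [0,0,0,0,0,0,0]
  grip_force: 60

```text
time: 9.72
tool_pos: [466.5, -364.5, 97.9]
tcp_rot: [180.0, -0.0, 28.4]
ft_force: [-1.9, 2.9, 6.0]
finger_gap: 12.8
grip_force: 59.8
```

Request:
apply_moves:
  deltas:
    - [0,0,-0.2,0,0,0,0]
    - [0,0,-0.4,0,0,0,0]
    - [0,0,-0.4,0,0,0,0]
    - [0,0,-0.4,0,0,0,0]
    - [0,0,-0.3,0,0,0,0]
    - [0,0,0,0,0,0,0]

```text
time: 10.48
tool_pos: [466.9, -365.1, 149.8]
tcp_rot: [179.9, -0.0, 28.4]
ft_force: [0.2, 0.3, -3.6]
finger_gap: 12.6
grip_force: 58.6
```

Request:
apply_moves:
  deltas:
    - [0,0,0,0,0,0.895,0]
    - [0,0,0,0,0,0.895,0]
    - [0,0,0,0,0,0.895,0]
    - [0,0,0,0,0,0.895,0]
    - [0,0,0,0,0,0.895,0]
    - [0,0,0,0,0,0.895,0]
    - [0,0,0,0,0,0.895,0]
    - [0,0,0,0,0,0.895,0]

```text
time: 11.48
tool_pos: [466.0, -364.3, 147.6]
tcp_rot: [-180.0, 0.1, -4.5]
ft_force: [0.1, 0.8, -3.0]
finger_gap: 12.4
grip_force: 58.6
```

Run:
```python
from h import *; from bench import *
s=snapshot('side');t=snapshot('top')
a=cv2.resize(s[330:480,180:380],(400,300)); b=cv2.resize(t[200:350,400:600],(400,300))
cv2.imwrite('pics/lift.png',np.hstack([a,b])[:,:,::-1]);print(sense()['tool_pos'],sense()['tcp_rot'],sense()['finger_gap'])
```

```text
[ 466.07439939 -364.28758673  147.7134716 ] [-1.79961961e+02  4.69025510e-02 -4.46510452e+00] 12.880074827763934
```

View pics/lift.png

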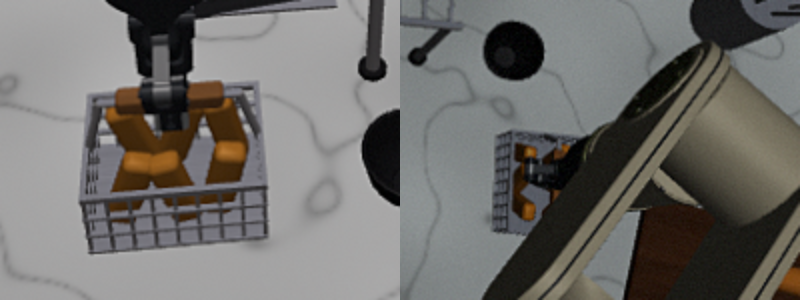

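The basket hangs level, gripped at the middle of the bar and aligned with the lane. Next I'll carry it to the mouth.

Request:
apply_moves:
  deltas:
    - [0.1,-0.4,0,0,0,0,0]
    - [0.21,-0.76,0,0,0,0,0]
    - [0.21,-0.76,0,0,0,0,0]
    - [0.21,-0.76,0,0,0,0,0]
    - [0.21,-0.76,0,0,0,0,0]
    - [0.21,-0.76,0,0,0,0,0]
    - [0.21,-0.76,0,0,0,0,0]
    - [0.21,-0.76,0,0,0,0,0]

```text
time: 12.58
tool_pos: [526.7, -195.4, 148.3]
tcp_rot: [-180.0, 0.0, -4.3]
ft_force: [0.3, -0.2, -3.6]
finger_gap: 13.2
grip_force: 58.6
```

Request:
apply_moves:
  deltas:
    - [0.21,-0.76,0,0,0,0,0]
    - [0.21,-0.76,0,0,0,0,0]
    - [0.21,-0.76,0,0,0,0,0]
    - [0.21,-0.76,0,0,0,0,0]
    - [0.16,-0.41,0,0,0,0,0]
    - [0,0,0,0,0,0,0]
    - [0,0,0,0,0,0,0]

```text
time: 13.45
tool_pos: [564.2, -96.7, 148.3]
tcp_rot: [180.0, 0.0, -4.4]
ft_force: [-0.3, -0.7, -3.8]
finger_gap: 13.1
grip_force: 58.7
```

Run:
```python
from h import *; from bench import *
s=snapshot('side');print(sense()['tool_pos'],sense()['tcp_rot'])
a=cv2.resize(s[170:350,240:460],None,fx=3,fy=3)
cv2.imwrite('pics/mouth.png',a[:,:,::-1])
```

```text
[564.125118   -96.8883856  148.31619236] [ 1.79981931e+02  1.65758199e-02 -4.43450452e+00]
```

View pics/mouth.png

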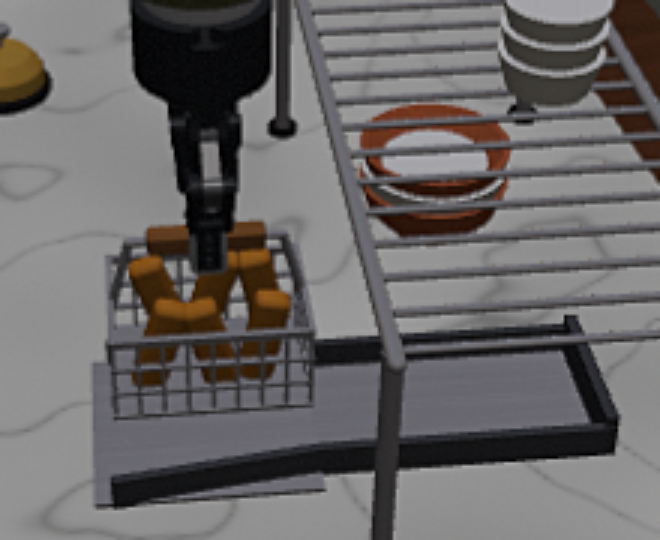

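The basket is above the mouth, over the floor plate and aligned, so I'll lower it.

Request:
apply_moves:
  deltas:
    - [0,0,0.4,0,0,0,0]
    - [0,0,0.4,0,0,0,0]
    - [0,0,0.4,0,0,0,0]
    - [0,0,0.2,0,0,0,0]
    - [0,0,0.1,0,0,0,0]
    - [0,0,0,0,0,0,0]

```text
time: 14.25
tool_pos: [564.5, -96.2, 103.3]
tcp_rot: [-180.0, 0.0, -4.4]
ft_force: [-0.0, -1.0, -3.5]
finger_gap: 12.8
grip_force: 58.6
```

Request:
apply_moves:
  deltas:
    - [0,0,0.03,0,0,0,0]
    - [0,0,0.03,0,0,0,0]
    - [0,0,0,0,0,0,0]

```text
time: 14.62
tool_pos: [564.5, -96.2, 101.7]
tcp_rot: [180.0, -0.0, -4.4]
ft_force: [-0.0, 0.1, -4.0]
finger_gap: 12.4
grip_force: 58.6
```

Request:
apply_moves:
  deltas:
    - [0,0,0.03,0,0,0,0]
    - [0,0,0.03,0,0,0,0]
    - [0,0,0,0,0,0,0]

```text
time: 15.0
tool_pos: [564.7, -96.0, 100.9]
tcp_rot: [-180.0, -0.0, -4.4]
ft_force: [-3.2, 3.1, 4.7]
finger_gap: 12.9
grip_force: 59.9
```

Request:
apply_moves:
  deltas:
    - [0,0,0.03,0,0,0,0]
    - [0,0,0,0,0,0,0]

```text
time: 15.25
tool_pos: [564.8, -95.8, 100.8]
tcp_rot: [-180.0, -0.0, -4.4]
ft_force: [-7.8, 4.5, 11.7]
finger_gap: 13.0
grip_force: 60.8
```

Request:
apply_moves:
  deltas:
    - [0,0,-0.05,0,0,0,0]
    - [0.1,0,0,0,0,0,0]
    - [0.25,0,0,0,0,0,0]
    - [0.25,0,0,0,0,0,0]
    - [0.25,0,0,0,0,0,0]
    - [0.15,0,0,0,0,0,0]
    - [0,0,0,0,0,0,0]

```text
time: 16.12
tool_pos: [595.5, -98.6, 100.8]
tcp_rot: [180.0, -0.1, -4.4]
ft_force: [0.1, 1.0, 3.2]
finger_gap: 12.6
grip_force: 59.8
```

Request:
apply_moves:
  deltas:
    - [0,0,0,0,0,0,0.25]
    - [0,0,0,0,0,0,0.5]
    - [0,0,0,0,0,0,0.7]
    - [0,0,0,0,0,0,0.7]
    - [0,0,-0.3,0,0,0,0.7]
    - [0,0,-0.8,0,0,0,0.7]
    - [0,0,-0.8,0,0,0,0.7]
    - [0,0,-0.8,0,0,0,0.7]

```text
time: 17.12
tool_pos: [594.5, -98.6, 183.0]
tcp_rot: [180.0, -0.0, -4.4]
ft_force: [-0.4, 0.6, -0.7]
finger_gap: 59.4
grip_force: 0.0
```

Request:
apply_moves:
  deltas:
    - [-0.72,0,0,0,0,0,0]
    - [-0.72,0,0,0,0,0,0]
    - [-0.72,0,0,0,0,0,0]
    - [-0.72,0,0,0,0,0,0]
    - [-0.72,0,0,0,0,0,0]
    - [-0.72,0,0,0,0,0,0]
    - [0,0,0,0,0,0,0]

```text
time: 18.0
tool_pos: [464.7, -88.5, 182.2]
tcp_rot: [180.0, -0.1, -4.4]
ft_force: [1.0, 0.3, 0.5]
finger_gap: 0.1
grip_force: 0.0
```

Request:
apply_moves:
  deltas:
    - [0,0,0,0,0.99,0,0]
    - [0,0,0,0,0.99,0,0]
    - [0,0,0,0,0.99,0,0]
    - [0,0,0,0,0.99,0,0]
    - [0,0,0,0,0.99,0,0]
    - [0,0,0,0,0.99,0,0]
    - [0,0,0,0,0.99,0,0]
    - [0,0,0,0,0.99,0,0]

```text
time: 19.0
tool_pos: [467.7, -89.3, 183.6]
tcp_rot: [180.0, -36.4, -4.4]
ft_force: [-0.5, -0.6, -0.4]
finger_gap: 0.2
grip_force: 0.0
```

Request:
apply_moves:
  deltas:
    - [0,0,0,0,0.99,0,0]
    - [0,0,0,0,0.99,0,0]
    - [0,0,0,0,0.99,0,0]
    - [0,0,0,0,0,0,0]
    - [0,0,0,0,0,0,0]

```text
time: 19.62
tool_pos: [518.0, -105.4, 209.4]
tcp_rot: [-179.2, -46.6, -4.5]
ft_force: [-0.6, -0.3, -0.3]
finger_gap: -0.2
grip_force: 0.0
```

Run:
```python
from h import *; from bench import *
s=snapshot('side');t=snapshot('top');q=sense();print(q['tool_pos'],q['tcp_rot'],q['joint_pos'])
a=cv2.resize(s[150:350,180:460],(400,286));b=cv2.resize(t[140:340,240:440],(286,286))
cv2.imwrite('pics/tilt.png',np.hstack([a,b])[:,:,::-1])
```

```text
[ 518.11353529 -105.31838457  209.53015836] [-179.25351686  -46.61686539   -4.43556536] [-29.47313835 -47.02749017 143.04039195  27.45570297  43.84090954
  51.5921604 ]
```

View pics/tilt.png

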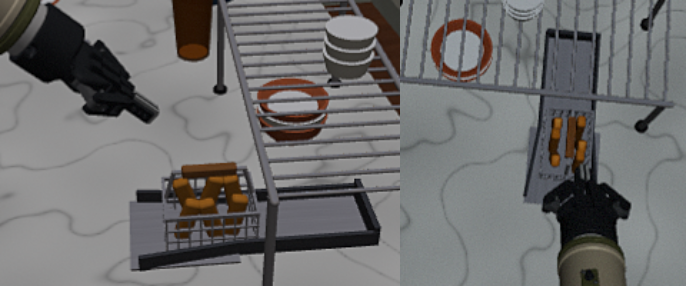

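The tilt reached joint 3's limit this close in, and the basket is standing fine in the lane (side view around (210,215) in the crop). I'll reduce the tilt to 20°, do the first push with that, and tilt more when farther out.

Request:
apply_moves:
  deltas:
    - [0,0,0,0,-0.935,0,0]
    - [0,0,0,0,-0.935,0,0]
    - [0,0,0,0,-0.935,0,0]
    - [0,0,0,0,-0.935,0,0]
    - [0,0,0,0,-0.935,0,0]
    - [0,0,0,0,-0.935,0,0]
    - [0,0,0,0,-0.935,0,0]
    - [0,0,0,0,0,0,0]

```text
time: 20.72
tool_pos: [519.0, -105.5, 209.9]
tcp_rot: [-179.5, -16.7, -4.0]
ft_force: [-0.4, -0.2, 0.6]
finger_gap: 0.1
grip_force: 0.0
```

```bash
cat >> h.py <<'E'
YAW=-4.4; LO=np.array([743.5,-109.8])
def lane(x,y=0):
    c,s=np.cos(np.radians(YAW)),np.sin(np.radians(YAW)); return LO+[c*x-s*y,s*x+c*y]
def tolane(p):
    c,s=np.cos(np.radians(YAW)),np.sin(np.radians(YAW)); d=np.array(p[:2])-LO; return np.array([c*d[0]+s*d[1],-s*d[0]+c*d[1]])
def rot(t): return R.from_euler('xyz',[180,-t,YAW],degrees=True)
def go(p,r,q,s):  # from pose p,r (Rotation) to q,s: totals in move units
    r0=r; return np.round(r0.inv().apply(np.array(q)-p)/30,3),np.round((r0.inv()*s).as_rotvec()/.08,3)
E
python3 - <<'E'
from h import *; from bench import *
q=sense();p=q['tool_pos'];r=R.from_euler('xyz',q['tcp_rot'],degrees=True)
print(tolane(p)); print(go(p,r,[*lane(-279),190],rot(20)))
print(go([*lane(-279),190],rot(20),[*lane(-279),50],rot(20)))
print(go([*lane(-279),50],rot(20),[*lane(-115),50],rot(20)))
E
```

```text
[-224.16017432  -12.91351149]
(array([-1.939, -0.441,  0.116]), array([-0.138,  0.727,  0.074]))
(array([-1.596, -0.   ,  4.385]), array([0., 0., 0.]))
(array([ 5.137, -0.   ,  1.87 ]), array([0., 0., 0.]))
```

Request:
apply_moves:
  deltas:
    - [-0.65,-0.147,0.039,0,0,0,0]
    - [-0.65,-0.147,0.039,0,0,0,0]
    - [-0.65,-0.147,0.039,0,0,0,0]
    - [0,0,0,-0.138,0.727,0.074,0]
    - [0,0,0,0,0,0,0]

```text
time: 21.35
tool_pos: [463.4, -88.2, 188.9]
tcp_rot: [-180.0, -20.1, -4.5]
ft_force: [0.1, -0.5, 0.2]
finger_gap: -0.1
grip_force: 0.0
```

Request:
apply_moves:
  deltas:
    - [-0.266,0,0.731,0,0,0,0]
    - [-0.266,0,0.731,0,0,0,0]
    - [-0.266,0,0.731,0,0,0,0]
    - [-0.266,0,0.731,0,0,0,0]
    - [-0.266,0,0.731,0,0,0,0]
    - [-0.266,0,0.731,0,0,0,0]
    - [0,0,0,0,0,0,0]

```text
time: 22.22
tool_pos: [462.6, -87.8, 47.3]
tcp_rot: [-179.9, -19.7, -4.5]
ft_force: [-0.7, -1.0, 0.2]
finger_gap: 0.2
grip_force: 0.0
```

Run:
```python
from h import *; from bench import *
q=sense();p=q['tool_pos'];r=R.from_euler('xyz',q['tcp_rot'],degrees=True)
print(p,q['tcp_rot'],tolane(p)); print(go(p,r,[*lane(-230),50],rot(20)))
```

```text
[462.62934242 -87.75114572  47.33775287] [-179.8944567   -19.74442495   -4.47080587] [-281.73442883    0.43574696]
(array([1.653, 0.013, 0.499]), array([-0.018,  0.056, -0.015]))
```

Request:
apply_moves:
  deltas:
    - [0.5,0,0.18,0,0,0,0]
    - [0.5,0,0.18,0,0,0,0]
    - [0.4,0,0.145,0,0,0,0]
    - [0.2,0,0.073,0,0,0,0]
    - [0.2,0,0.073,0,0,0,0]
    - [0.2,0,0.073,0,0,0,0]
    - [0.2,0,0.073,0,0,0,0]
    - [0.2,0,0.073,0,0,0,0]

```text
time: 23.22
tool_pos: [540.8, -94.3, 49.5]
tcp_rot: [-180.0, -20.0, -4.4]
ft_force: [-3.3, 1.2, 2.7]
finger_gap: -0.0
grip_force: 1.8
```

Request:
apply_moves:
  deltas:
    - [0.3,0,0.11,0,0,0,0]
    - [0.3,0,0.11,0,0,0,0]
    - [0.3,0,0.11,0,0,0,0]
    - [0.3,0,0.11,0,0,0,0]
    - [0.3,0,0.11,0,0,0,0]
    - [0.25,0,0.09,0,0,0,0]
    - [0,0,0,0,0,0,0]

```text
time: 24.1
tool_pos: [597.2, -98.7, 49.7]
tcp_rot: [-180.0, -20.1, -4.4]
ft_force: [1.1, 0.4, 1.2]
finger_gap: 0.1
grip_force: 0.0
```

Run:
```python
from h import *; from bench import *
s=snapshot('side');t=snapshot('top');q=sense();p=q['tool_pos'];print(p,q['tcp_rot'],tolane(p),q['ft_force'])
a=cv2.resize(s[150:350,220:460],(480,400));b=cv2.resize(t[140:300,280:408],(320,400))
cv2.imwrite('pics/push.png',np.hstack([a,b])[:,:,::-1])
```

```text
[596.55960313 -98.62154573  49.50598712] [-179.97961913  -20.02158215   -4.43985904] [-1.47364927e+02 -1.27615844e-01] [-0.49783344 -0.17278324 -0.37873026]
```

View pics/push.png

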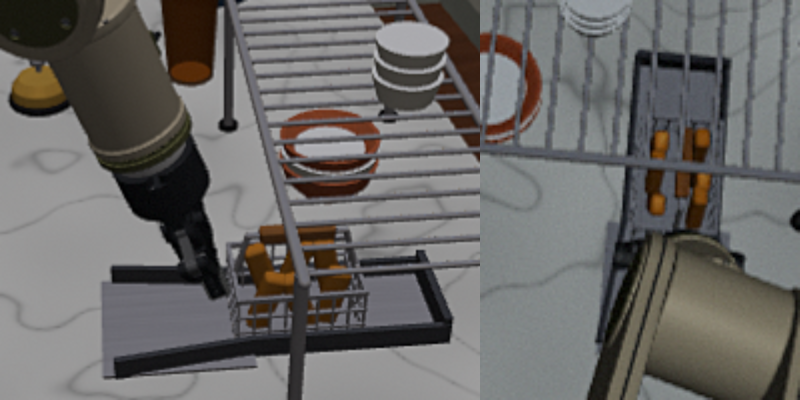

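The basket is upright and aligned between the rails, half under the shelf (top view crop (680,170)). I'll back off a little, tilt to 50° and finish the slide.

Request:
apply_moves:
  deltas:
    - [-0.4,0,-0.14,0,0,0,0]
    - [0,0,0,0,0.93,0,0]
    - [0,0,0,0,0.93,0,0]
    - [0,0,0,0,0.93,0,0]
    - [0,0,0,0,0.93,0,0]
    - [0,0,0,0,0.93,0,0]
    - [0,0,0,0,0.93,0,0]
    - [0,0,0,0,0.93,0,0]

```text
time: 25.2
tool_pos: [583.8, -93.6, 49.1]
tcp_rot: [-179.3, -47.3, -4.4]
ft_force: [-0.3, 0.4, 0.5]
finger_gap: -0.0
grip_force: 0.0
```

Run:
```python
from h import *; from bench import *
q=sense();p=q['tool_pos'];r=R.from_euler('xyz',q['tcp_rot'],degrees=True)
print(p,q['tcp_rot'],tolane(p),q['joint_pos']); print(go(p,r,[*lane(-145),43],rot(50)));print(go([*lane(-145),43],rot(50),[*lane(-85),43],rot(50)))
```

```text
[583.84700661 -93.58355556  49.1293054 ] [-179.34830905  -47.2663911    -4.41580067] [-160.42656632    3.92022807] [-22.15504308  -9.44627892 138.28447574  68.58733003  14.5964958
   9.77902158]
(array([0.199, 0.136, 0.515]), array([-0.14 ,  0.596, -0.006]))
(array([ 1.286, -0.   ,  1.532]), array([0., 0., 0.]))
```

Run:
```python
from h import *; from bench import *
q=sense();p=q['tool_pos'];r=R.from_euler('xyz',q['tcp_rot'],degrees=True)
print(go(p,r,[*lane(-158),44],rot(42)));print(go([*lane(-145),43],rot(42),[*lane(-105),43],rot(42)))
```

```text
(array([-0.071,  0.133,  0.174]), array([-0.14 , -1.149,  0.004]))
(array([ 0.991, -0.   ,  0.892]), array([0., 0., 0.]))
```

Request:
apply_moves:
  deltas:
    - [0,0,0,0,-0.4,0,0]
    - [0,0,0,-0.14,-0.7,0,0]
    - [0,0,0,0,0,0,0]

```text
time: 25.58
tool_pos: [585.6, -93.1, 50.5]
tcp_rot: [-179.9, -42.7, -4.2]
ft_force: [0.3, -0.3, 0.9]
finger_gap: 0.2
grip_force: 0.0
```

Run:
```python
from h import *; from bench import *
q=sense();p=q['tool_pos'];r=R.from_euler('xyz',q['tcp_rot'],degrees=True)
print(p,q['tcp_rot'],tolane(p),q['joint_pos']); print(go(p,r,[*lane(-150),44],rot(42)))
```

```text
[585.56537682 -93.1123964   50.52522035] [-179.94328928  -42.69836722   -4.16730723] [-158.74940744    4.5218303 ] [-20.59385767  -9.30854746 135.15332746  41.87142943  16.78205496
  37.1368641 ]
(array([0.066, 0.152, 0.357]), array([-0.047, -0.152,  0.038]))
```

Request:
apply_moves:
  deltas:
    - [0.033,0.076,0.18,-0.047,-0.152,0.038,0]
    - [0.033,0.076,0.18,0,0,0,0]
    - [0,0,0,0,0,0,0]
    - [0.22,0,0.2,0,0,0,0]
    - [0.22,0,0.2,0,0,0,0]
    - [0,0,0,0,0,0,0]

```text
time: 26.32
tool_pos: [612.4, -99.7, 43.2]
tcp_rot: [-179.9, -42.0, -4.5]
ft_force: [0.4, -0.1, 0.4]
finger_gap: -0.1
grip_force: 0.0
```

Run:
```python
from h import *; from bench import *
q=sense();p=q['tool_pos'];r=R.from_euler('xyz',q['tcp_rot'],degrees=True)
print(p,q['tcp_rot'],tolane(p),q['joint_pos'],q['ft_force']); print(go(p,r,[*lane(-90),44],rot(42)))
```

```text
[612.42542327 -99.73034422  43.18216333] [-179.88306868  -41.95013966   -4.54390666] [-1.31460802e+02 -1.59361312e-02] [-19.79689087  -3.20814291 130.25063545  40.87978587  15.76669083
  38.73572425] [ 0.42422275 -0.05157693  0.38960626]
(array([ 1.046, -0.002,  0.904]), array([-0.005,  0.011, -0.023]))
```

Request:
apply_moves:
  deltas:
    - [0.2,0,0.175,0,0,0,0]
    - [0.2,0,0.175,0,0,0,0]
    - [0.2,0,0.175,0,0,0,0]
    - [0.2,0,0.175,0,0,0,0]
    - [0.2,0,0.175,0,0,0,0]
    - [0,0,0,0,0,0,0]

```text
time: 27.08
tool_pos: [652.2, -103.0, 43.8]
tcp_rot: [-179.9, -42.0, -4.5]
ft_force: [0.4, 0.4, -0.2]
finger_gap: 0.0
grip_force: 0.0
```

Request:
apply_moves:
  deltas:
    - [0.1,0,0.09,0,0,0,0]
    - [0.1,0,0.09,0,0,0,0]
    - [0.05,0,0.045,0,0,0,0]
    - [0,0,0,0,0,0,0]

```text
time: 27.58
tool_pos: [661.4, -103.6, 43.3]
tcp_rot: [-179.9, -41.9, -4.6]
ft_force: [0.7, -0.3, 1.0]
finger_gap: -0.0
grip_force: 0.0
```

Run:
```python
from h import *; from bench import *
q=sense();p=q['tool_pos']
print(p,q['tcp_rot'],tolane(p),q['joint_pos'],q['ft_force'])
```

```text
[ 661.43430974 -103.55854119   43.33296079] [-179.86963091  -41.9152674    -4.56612471] [-8.23026610e+01 -7.29363172e-02] [-18.06817917   4.33769645 122.59555172  37.67963815  14.99825503
  43.14239902] [ 0.73648138 -0.34245624  1.04705542]
```

Request:
apply_moves:
  deltas:
    - [0.05,0,0.045,0,0,0,0]
    - [0.05,0,0.045,0,0,0,0]
    - [0,0,0,0,0,0,0]

```text
time: 27.95
tool_pos: [665.4, -103.8, 43.2]
tcp_rot: [-179.9, -41.9, -4.6]
ft_force: [-0.7, 0.2, -0.0]
finger_gap: 0.3
grip_force: 0.0
```

Request:
apply_moves:
  deltas:
    - [0.04,0,0.036,0,0,0,0]
    - [0.0,0,0.0,0,0,0,0]

```text
time: 28.2
tool_pos: [666.9, -103.9, 43.2]
tcp_rot: [-179.9, -41.9, -4.6]
ft_force: [-0.2, 0.5, 0.6]
finger_gap: 0.2
grip_force: 0.2
```

Run:
```python
from h import *; from bench import *
s=snapshot('side');t=snapshot('top');q=sense();p=q['tool_pos'];print(p,tolane(p),q['ft_force'])
a=cv2.resize(s[180:350,300:460],(425,450));b=cv2.resize(t[140:270,300:405],(363,450))
cv2.imwrite('pics/home.png',np.hstack([a,b])[:,:,::-1])
```

```text
[ 666.92287832 -103.91498407   43.22033822] [-7.68029226e+01 -7.25101837e-03] [ 0.67627189 -0.7274472   0.57683582]
```

View pics/home.png

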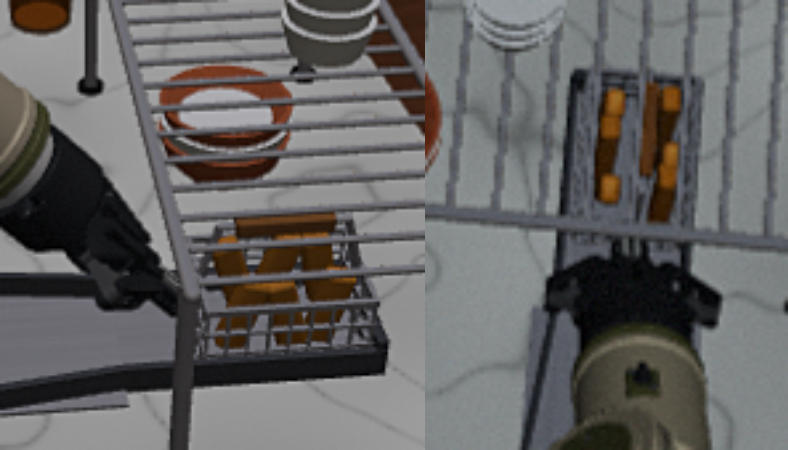

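The basket is nearly against the stop at top crop (635,75), and the gripper is clear of the shelf. I'll keep pushing in small steps until the force rises.

Request:
apply_moves:
  deltas:
    - [0.04,0,0.036,0,0,0,0]
    - [0,0,0,0,0,0,0]

```text
time: 28.55
tool_pos: [668.2, -104.0, 42.9]
tcp_rot: [-179.9, -41.9, -4.6]
ft_force: [-7.3, 1.5, 5.3]
finger_gap: 0.1
grip_force: 3.4
```

Request:
apply_moves:
  deltas:
    - [0.04,0,0.036,0,0,0,0]
    - [0,0,0,0,0,0,0]

```text
time: 28.8
tool_pos: [668.6, -104.0, 42.5]
tcp_rot: [-179.8, -41.8, -4.6]
ft_force: [-35.5, 1.5, 24.8]
finger_gap: 0.1
grip_force: 17.6
```

Request:
apply_moves:
  deltas:
    - [0.04,0,0.036,0,0,0,0]
    - [0,0,0,0,0,0,0]

```text
time: 29.05
tool_pos: [668.9, -103.9, 42.2]
tcp_rot: [-179.8, -41.7, -4.6]
ft_force: [-63.4, 1.8, 44.2]
finger_gap: -0.1
grip_force: 32.1
```

Firmly home against the stop. I'll back away.

Request:
apply_moves:
  deltas:
    - [-0.1,0,-0.09,0,0,0,0]
    - [-0.1,0,-0.09,0,0,0,0]
    - [-0.4,0,-0.36,0,0,0,0]
    - [-0.6,0,-0.54,0,0,0,0]
    - [-0.6,0,-0.54,0,0,0,0]
    - [-0.6,0,-0.54,0,0,0,0]

```text
time: 29.8
tool_pos: [574.6, -96.7, 43.4]
tcp_rot: [-179.9, -41.9, -4.6]
ft_force: [-0.2, -0.1, 0.1]
finger_gap: 0.1
grip_force: 0.0
```

Request:
apply_moves:
  deltas:
    - [0,0,0,0,-0.9,0,0]
    - [0,0,0,0,-0.9,0,0]
    - [0,0,0,0,-0.9,0,0]
    - [0,0,0,0,-0.9,0,0]
    - [0,0,0,0,-0.9,0,0]
    - [0,0,0,0,-0.9,0,0]
    - [0,0,0,0,-0.9,0,0]
    - [0,0,0,0,-0.9,0,0]

```text
time: 30.8
tool_pos: [575.5, -96.7, 43.6]
tcp_rot: [-179.9, -8.8, -4.5]
ft_force: [0.7, -0.7, -0.2]
finger_gap: -0.1
grip_force: 0.0
```

Run:
```python
from h import *; from bench import *
np.set_printoptions(precision=2,suppress=True)
s=snapshot('side');t=snapshot('top');q=sense();p=q['tool_pos'];r=R.from_euler('xyz',q['tcp_rot'],degrees=True);print(p,q['tcp_rot'],q['joint_pos'],tolane(p),q['ft_force'])
d=rot(0)
print(go(p,r,p,d), go([*p[:2],p[2]],d,[*p[:2],170],d),go([*p[:2],170],d,[453,341,170],d))
# bar check: predicted centre pixel of home bar top vs mask
for n,im,(x,y,w,h) in(('side',s,(370,240,90,40)),('top',t,(355,160,30,55))):
    im=im[:,:,::-1].copy();H,S,V=cv2.split(cv2.cvtColor(im[y:y+h,x:x+w],cv2.COLOR_BGR2HSV))
    m=((H<15)&(S>120)&(V<105)&(V>45)).astype(np.uint8)
    m=cv2.morphologyEx(m,cv2.MORPH_CLOSE,np.ones((5,5))); nn,l,st,ce=cv2.connectedComponentsWithStats(m); i=1+np.argmax(st[1:,4])
    W=np.array([plane(n,*(a[::-1]+[x,y]),110)[:2] for a in np.argwhere(l==i)]);L=np.array([tolane(w) for w in W])
    print(n,st[i],'lane bar range',L.min(0),L.max(0))
c=cv2.resize(s[130:350,200:460],(520,440));cv2.imwrite('pics/back.png',c[:,:,::-1])
```

```text
[576.84 -96.94  44.11] [-179.92   -8.95   -4.46] [-15.65   8.47 106.87   2.19  55.91  77.71] [-167.15    0.04] [0.06 0.09 0.08]
(array([0., 0., 0.]), array([-0.02, -1.95, -0.01])) (array([ 0. ,  0. , -4.2]), array([0., 0., 0.])) (array([ -5.24, -14.24,  -0.  ]), array([0., 0., 0.]))
side [ 19  20  38   9 197] lane bar range [-34.55 -20.85] [33.12  0.28]
top [  7   3  12  41 181] lane bar range [-67.24 -24.64] [33.82  1.1 ]
```

Request:
apply_moves:
  deltas:
    - [0,0,0,0,-0.975,0,0]
    - [0,0,0,0,-0.975,0,0]
    - [0,0,-0.84,0,0,0,0]
    - [0,0,-0.84,0,0,0,0]
    - [0,0,-0.84,0,0,0,0]
    - [0,0,-0.84,0,0,0,0]
    - [0,0,-0.84,0,0,0,0]
    - [0,0,0,0,0,0,0]

```text
time: 31.9
tool_pos: [576.7, -97.2, 171.6]
tcp_rot: [-179.9, -0.3, -4.5]
ft_force: [-0.4, 0.5, -0.6]
finger_gap: 0.1
grip_force: 0.0
```

Request:
apply_moves:
  deltas:
    - [-0.328,-0.89,0,0,0,0,0]
    - [-0.328,-0.89,0,0,0,0,0]
    - [-0.328,-0.89,0,0,0,0,0]
    - [-0.328,-0.89,0,0,0,0,0]
    - [-0.328,-0.89,0,0,0,0,0]
    - [-0.328,-0.89,0,0,0,0,0]
    - [-0.328,-0.89,0,0,0,0,0]
    - [-0.328,-0.89,0,0,0,0,0]

```text
time: 32.9
tool_pos: [512.3, 123.0, 167.9]
tcp_rot: [-179.9, 0.1, -4.5]
ft_force: [0.0, -0.1, 0.6]
finger_gap: 0.2
grip_force: 0.0
```

Request:
apply_moves:
  deltas:
    - [-0.328,-0.89,0,0,0,0,0]
    - [-0.328,-0.89,0,0,0,0,0]
    - [-0.328,-0.89,0,0,0,0,0]
    - [-0.328,-0.89,0,0,0,0,0]
    - [-0.328,-0.89,0,0,0,0,0]
    - [-0.328,-0.89,0,0,0,0,0]
    - [-0.328,-0.89,0,0,0,0,0]
    - [-0.328,-0.89,0,0,0,0,0]

```text
time: 33.9
tool_pos: [450.5, 341.8, 168.3]
tcp_rot: [-179.9, 0.1, -4.5]
ft_force: [0.7, -0.1, -0.1]
finger_gap: -0.3
grip_force: 0.0
```

Request:
apply_moves:
  deltas:
    - [0,0,0,0,0,0,0]
    - [0,0,0,0,0,0,0]

```text
time: 34.15
tool_pos: [451.1, 340.6, 169.0]
tcp_rot: [-179.9, 0.1, -4.4]
ft_force: [0.3, -0.1, -0.6]
finger_gap: 0.1
grip_force: 0.0
```

Request:
apply_moves:
  deltas:
    - [0.06,0,0.6,0,0,0,0]
    - [0,0,0.6,0,0,0,0]
    - [0,0,0.6,0,0,0,0]
    - [0,0,0.6,0,0,0,0]
    - [0,0,0.4,0,0,0,0]
    - [0,0,0.15,0,0,0,0]
    - [0,0,0,0,0,0,0]

```text
time: 35.02
tool_pos: [453.3, 341.3, 81.6]
tcp_rot: [-179.9, 0.0, -4.5]
ft_force: [-0.8, 0.7, 0.7]
finger_gap: -0.0
grip_force: 0.0
```

Request:
apply_moves:
  deltas:
    - [0,0,0.1,0,0,0,0]
    - [0,0,0.1,0,0,0,0]
    - [0,0,0,0,0,0,0]

```text
time: 35.4
tool_pos: [453.2, 341.2, 75.6]
tcp_rot: [-179.9, 0.1, -4.5]
ft_force: [0.3, 0.2, -0.3]
finger_gap: -0.1
grip_force: 0.1
```

Request:
apply_moves:
  deltas:
    - [0,0,0.06,0,0,0,0]
    - [0,0,0,0,0,0,0]

```text
time: 35.65
tool_pos: [453.4, 341.3, 74.0]
tcp_rot: [-179.9, 0.0, -4.5]
ft_force: [0.9, -0.4, 2.2]
finger_gap: 0.0
grip_force: 0.6
```

Request:
apply_moves:
  deltas:
    - [0,0,0.08,0,0,0,0]
    - [0,0,0.05,0,0,0,0]
    - [0,0,0,0,0,0,0]

```text
time: 36.02
tool_pos: [453.5, 341.4, 70.2]
tcp_rot: [-179.9, 0.0, -4.5]
ft_force: [-0.3, -0.4, 4.5]
finger_gap: 0.0
grip_force: 1.9
```

Request:
apply_moves:
  deltas:
    - [0,0,0.03,0,0,0,0]
    - [0,0,0,0,0,0,0]

```text
time: 36.28
tool_pos: [453.6, 341.4, 70.0]
tcp_rot: [-179.9, 0.0, -4.5]
ft_force: [-2.7, -2.4, 9.8]
finger_gap: -0.3
grip_force: 4.9
```

Force passed the 4.5 N full-press value and hit the hard stop, so the plunger is right down. I'll lift away and check.

Request:
apply_moves:
  deltas:
    - [0,0,-0.3,0,0,0,0]
    - [0,0,-0.6,0,0,0,0]
    - [0,0,-0.9,0,0,0,0]
    - [0,0,-0.9,0,0,0,0]
    - [0,0,-0.9,0,0,0,0]
    - [0,0,0,0,0,0,0]
    - [0,0,0,0,0,0,0]
    - [0,0,0,0,0,0,0]

```text
time: 37.28
tool_pos: [452.6, 340.6, 175.7]
tcp_rot: [-180.0, 0.2, -4.5]
ft_force: [-0.3, 0.5, 1.1]
finger_gap: 0.5
grip_force: 0.0
```

Run:
```python
from h import *; from bench import *
s=snapshot('side');t=snapshot('top')
a=cv2.resize(s[120:420,200:460],(400,462));b=cv2.resize(t[120:320,230:403],(400,462))
cv2.imwrite('pics/final.png',np.hstack([a,b])[:,:,::-1])
```

```text
(no output)
```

View pics/final.png

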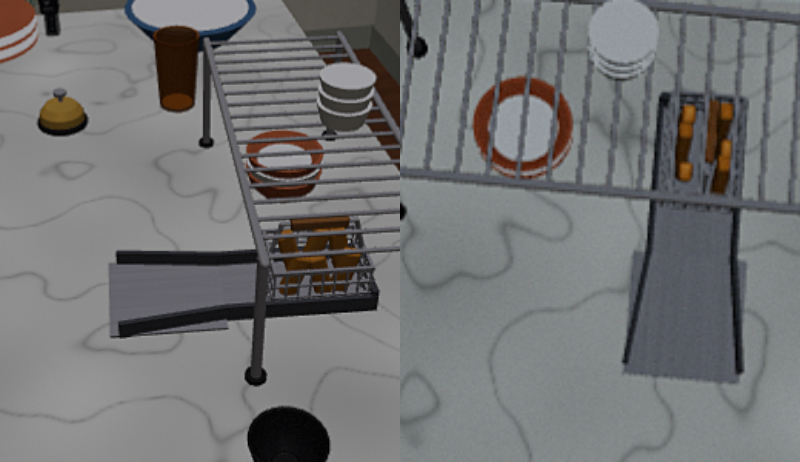

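The basket stands upright against the stop (top crop (705,100)), the bell's plunger is up, and everything else looks undisturbed. Handing in.

```bash
python3 -c "from bench import hand_in; print(hand_in())"
```

```text
the job is handed in; nothing more can be done
None
```

The basket is fully home and upright against the end stop, the bell was pressed right down and its plunger is up again, and nothing else looked disturbed in the last pictures; I handed in at about 37 s of the 72 s allowed, with no verdict returned.

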